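# Raise the ratchet hanger and hang the list board

## Robot

A 6-joint arm with a two-finger parallel gripper is mounted at the origin on the work surface. World frame = base frame: x ahead of the robot, y to its left, z up, the work surface at z = 0. Lengths are in m, angles in rad, forces in N, time in s.
With the tool pointing down it reaches from about 0.35 to 1 m from the base axis. Payload 7.1 kg.
Tool frame: the origin (TCP) lies between the finger pads; the fingertips stand 22 mm ahead of it and the grasp point (between the pads) lies 3 mm ahead of it (arm.nose_length is the x of the fingertips in the tool frame, in m); x points along the fingers, y is the direction in which the jaws open and shut, and the axes are right-handed (so a half turn about x gives the same grasp; the last joint's range is limited). The gripper opens to 85 mm and grips with 20 to 120 N. Pads are 22 mm wide; open, the fingers measure 114 mm over their backs; the gripper's body (76 mm by 85 mm) begins 54 mm behind the grasp point. The pads swing forward as they close: fully open they stand 13 mm farther back than shut.
Start: joints at [-1.155, 0.423, 1.63, -0, 1.089, -0.019], TCP at [0.263, -0.567, 0.253] pointing down, gripper open.
Joint ranges: [-3, 3], [-0.9, 2.11], [0.09, 2.58], [-1.31, 4.45], [0.11, 2.69], [-2.54, 2.54]. Speed limits (rad/s): [2.39, 2.39, 3.01, 3.14, 3.14, 3.14].

## Interface

Orientations are given as a unit quaternion [w, x, y, z].
In Python, from rig import arm gives the robot as it stands.
- The arm moves only by the tool drive_tool, never from a script. Its argument "motion" is a list of rows, each a list of 6 numbers: the shift along the tool's x, y, z in mm, then the turn, a rotation vector about the tool's x, y, z in rad. A call has 1 to 10 rows; each row shifts and turns the pose as measured when the row begins, along the tool's axes as they then stand; what a row does not reach is not made up. A row lasts 1/8 s, in which the tool goes at most 62.5 mm and 10.7 degrees, less where a joint would pass 70% of its speed; a pose out of reach is approached as far as the arm can. A call with a gripper value outside its range is refused whole. "jaw" is the finger opening in mm, from 0 to 85.4, set as the call begins (left out, the last holds). The fingers move at their own pace and stop on an object; the grip force is fixed at half the most. Time passes only in rows, so rows that do not move let the fingers close. It gives the time, the measured TCP pose, the force and the opening at its end, in the units of the state.
- arm.observe(): the state, without advancing time (a new reading comes with each control period).
- arm.capture(name): name is "side" or "top" or "wrist"; returns a dict with "color" (480x640x3 uint8, blue, green, red), "mtx" (3x3 intrinsics, pixels), "T" (4x4, takes a point from camera to world coordinates); the wrist camera has in their place "mount" (4x4, takes a point from camera to tool coordinates, whose origin is the TCP and whose axes are the tool frame's). Camera axes: x right, y down, z forward; pixel columns grow to the right and rows downward; lengths in m; the calibration is good to about 2 mm. The wrist camera is an equidistant fisheye: a pixel r from the principal point sees the ray r / f radians off the axis. A picture is of the moment at which its call begins: read the wrist's pose just before it. There is no depth.
- arm.hand_in(): hands the job in, once; it reports no verdict.
The state is a dict: "time_s": time; "joint_positions": joint angles; "dq": joint speeds; "tau": joint torques, N m; "eef_pos": TCP position; "orientation": TCP orientation; "wrist_force": force on the tool from outside, world axes, zero at the start; "wrist_torque": the same for the moment, N m; "grip_width": opening from 0.0 (shut) to 1.0 (fully open).
Only numpy, scipy, OpenCV 4.12 (cv2) and the standard library are available. Lean on these libraries where they do the work, as an engineer would, in place of code of your own. Each camera call takes 0.05 s, during which the arm holds its last target. There are 200 camera calls.

## Task

The hanging arm of the ratchet stand is too low: raise it by its side handle until its pawl has caught in the next notch up, just that one notch, and let go. Then take the board with the big steel loop out of the rack and hang it by the loop on the arm, pushed past the gravity flap so that the flap has dropped again behind it and the board hangs free. Do not disturb the tins or the other two boards.

Things in the scene. Friction and masses are not known exactly. Their poses are not given: they have to be found in the camera images.
- stand: Fixed ratchet stand, on the left or right. Base plate 260 x 150 x 12 mm (x -200 to 60), aluminium column 30 x 30 mm, 377 high; sliding block on it 56 x 56 x 60 high, centred at arm height; pawl bracket above it on the +x side, to 80 over the arm. Origin on the table under the column axis; -x is the way the arm points, +y the lift handle's side. Four ratchet teeth on the column's +x face.
- hanger (a joint): Height of the hanger (block, arm, handle), m, up. Notches at 0 (lowest), 0.035, 0.070, 0.105; end stop 0.116. It starts in the second (0.035): the next one up is 0.070. Arm and handle axes are 140 mm over the table at 0. Weight about 6 N. Lifted, its sprung pawl clicks over the teeth; let go, it sinks to the last notch passed (lift 4 mm or more above a notch to catch); it cannot go down past a caught notch.
- lift_handle (a point): Where to grip the lift handle: level black round bar, 14 mm diameter, along the stand's y from the block (28 mm from the column axis) to an end disc, 24 mm diameter, at 121 to 127 mm. The point is on the bar's axis 90 mm from the column axis; it rises with the hanger, axes parallel to the stand's.
- flap_pivot (a point): Flap hinge, on the arm's axis 152 mm from the column axis; rises with the hanger, axes parallel to the stand's (+x along the arm to the column). The arm is a level steel bar, 10 mm diameter, free tip at x = -13 mm from here. An upright stop plate (46 wide, 26 high) has its face at x = 64: the loop (12 thick) meets it when its centre is at x = 58 mm.
- flap (a joint): Gravity keeper flap: steel tongue 4 mm thick, 16 wide, hanging from the pivot to 44 mm below the arm's axis. 0 = straight down, positive = swung towards the column (to 1.45 rad); it cannot swing outward. Light (20 g), the board itself pushes it up; it falls back behind the board once the loop's centre is about 48 mm past the pivot.
- board_grip (a point): Where to grip the loop board, 178 mm above its lower edge: steel top bar 12 mm thick (x), 70 wide (y), from 150 to 200 mm above the lower edge. Below it two posts and the loop's opening, then a brown panel 7 x 140 x 115 mm; 200 mm high in all, about 300 g. Stands upright in one of the rack's three slots. x across its thickness, y along its width, z up; alike front and back.
- board_eye (a point): Centre of the loop's opening, 132.5 mm above the board's lower edge: the opening is 34 mm wide and 35 mm high (from 115 to 150 mm) and goes through along the board's x. Hung properly, the underside of the top bar rests on the arm, this point 12.5 mm below the arm's axis.
- rack: Fixed plywood rack 160 x 120 x 55 mm (place and yaw vary), origin on the table at its middle. Three slots, at x = -50, 0 and +50 mm, each 10 mm wide, along y, 45 mm deep, with floors 10 mm above the table. The boards stand in them with the rack's yaw.
- plain_board_a: Board without loop, 140 wide, 131 mm high, upright in a slot of the rack (origin at the middle of its lower edge). Not to be disturbed.
- plain_board_b: Board without loop, 140 wide, 115 mm high, upright in a slot of the rack (origin at the middle of its lower edge). Not to be disturbed.
- flat_tin_a: Flat tin, 80 mm diameter, 35 mm high, standing on the stand's base plate below the arm (its top 47 mm over the table). Origin at its underside, as for all tins. Not to be disturbed.
- flat_tin_b: Flat tin, 80 mm diameter, 35 mm high, on the table between rack and stand. Not to be disturbed.
- soup_tin: Tin, 68 mm diameter, 100 mm high. Not to be disturbed.
- big_tin: Tin, 92 mm diameter, 115 mm high. Not to be disturbed.

How it is judged:
On the way, in this order (a step that is already met when the one before it is completed fails the run):
1. The hanger rests one notch higher than it started and has been let go (value of joint hanger between 0.066 and 0.074 m and contact force between the fingers and hanger below 0.3 N), for 0.3 s.
2. The loop is on the arm, past the flap, and the flap has dropped (value of joint hanger between 0.066 and 0.074 m and x of board_eye in the frame of flap_pivot between 0.005 and 0.075 m and y of board_eye in the frame of flap_pivot between -0.016 and 0.016 m and z of board_eye in the frame of flap_pivot between -0.017 and -0.008 m and value of joint flap below 0.2 rad and angle between board_eye's own z axis and vertical below 0.2 rad), for 0.2 s.
At the end, for the whole second after the job is handed in: Hanger resting one notch higher than at the start (0.066 to 0.074 m). Loop board at rest, upright within 0.2 rad, its top bar on the arm: loop centre 5 to 75 mm past the flap pivot, within 16 mm sideways, 8 to 17 mm below the arm axis; flap hanging down (under 0.2 rad) (all of step 2 and linear speed of board below 0.03 m/s and angular speed of board below 0.4 rad/s); the robot touches nothing.
It fails at once if A tin or one of the other two boards is moved by more than 25 mm or tilted by more than 0.3 rad (distance of any of flat_tin_a, flat_tin_b, soup_tin, big_tin, plain_board_a, plain_board_b from where it was at the start of the episode above 0.025 m or angle between any of flat_tin_a, flat_tin_b, soup_tin, big_tin, plain_board_a, plain_board_b's own z axis and vertical above 0.3 rad).
It also fails if it takes over 61 s, if anything falls off the work surface, if the arm or the gripper's body presses on something with over 40 N, if the wrist force passes 120 N, or if a joint passes its speed limit or range.

## Working session

There is one attempt and no reset: what is moved stays moved. The work goes in short steps, Python scripts to look and compute and a tool call to move; the robot and the scene stay as the last step left them, time stands still between calls to the robot, and variables do not carry over. Pictures are saved under pics/ and viewed, about 8 in all and at most 12, crops included, and the job is handed in when it is done.

Besides the shell and the picture viewer there is one more tool, called by a JSON object that holds its "fn" and its "kwargs", one argument or row to a line. drive_tool: Moves the arm, as the interface text tells. Its arguments: {"type":"object","properties":{"motion":{"type":"array","items":{"type":"array","items":{"type":"number"}}},"jaw":{"type":"number"}},"required":["motion"]}

```bash
mkdir -p pics; ls; python3 - <<'E'
from rig import arm
import cv2,numpy as np
np.set_printoptions(precision=4,suppress=True)
for n in("top","side"):
    c=arm.capture(n);cv2.imwrite(f"pics/{n}0.png",c["color"]);print(n,c["mtx"],c["T"])
print(arm.observe())
E
```

```text
pics
top [[474.2635   0.     320.8818]
 [  0.     474.2635 231.1693]
 [  0.       0.       1.    ]] [[ 0.0289 -0.976   0.216   0.4123]
 [-0.9996 -0.0286  0.0045  0.0255]
 [ 0.0018 -0.2161 -0.9764  0.9364]
 [ 0.      0.      0.      1.    ]]
side [[595.3011   0.     316.9792]
 [  0.     595.3011 237.4189]
 [  0.       0.       1.    ]] [[-0.8205 -0.4313  0.3753  0.2525]
 [-0.5715  0.6346 -0.5202  0.4867]
 [-0.0138 -0.6413 -0.7672  0.806 ]
 [ 0.      0.      0.      1.    ]]
{'time_s': 0.1, 'joint_positions': array([-1.155 ,  0.4238,  1.6306, -0.    ,  1.0886, -0.019 ]), 'dq': array([ 0.0001,  0.    , -0.0005,  0.0014, -0.0002, -0.0003]), 'tau': array([  0.0003, -55.8436, -28.2445,   0.    ,   0.003 ,   0.    ]), 'eef_pos': array([ 0.2631, -0.5664,  0.2526]), 'orientation': array([-0.152 , -0.6904, -0.153 ,  0.6906]), 'wrist_force': array([-0.9211, -0.8354,  1.1189]), 'wrist_torque': array([ 0.0348, -0.031 , -0.0147]), 'grip_width': 1.0050453787607705}
```

View pics/top0.png

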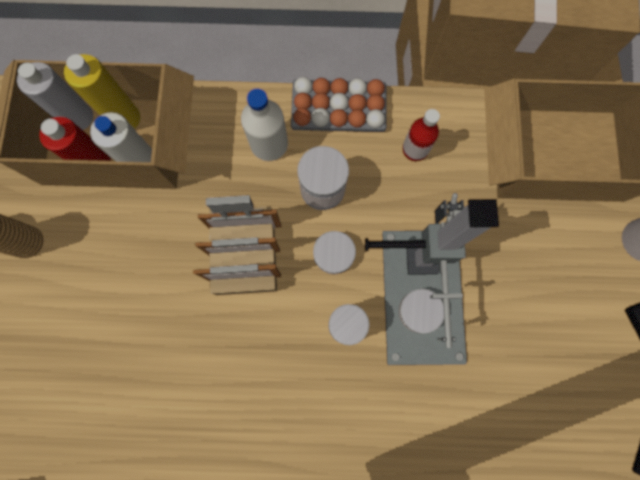

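View pics/side0.png

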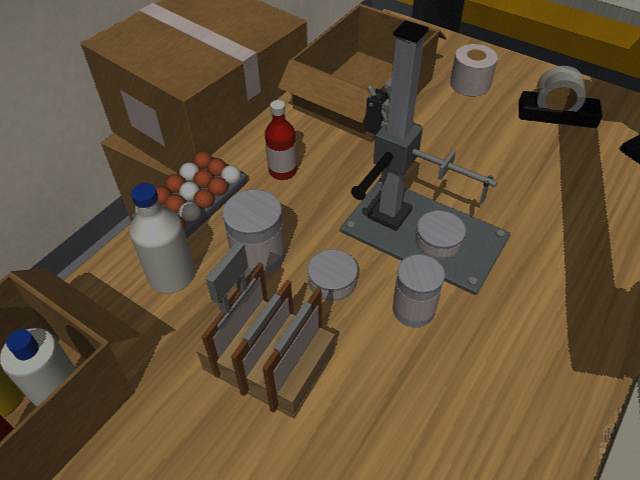

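The top view shows world +x pointing up and +y pointing left. The stand column top is at about (482,213), the handle disc at (367,244) and the arm tip at (449,345). The loop board's top bar is at about (230,204), in the far slot of the rack. I'll crop both for exact pixels.

```bash
cat > h.py <<'E'
from rig import arm
import cv2,numpy as np
from scipy.spatial.transform import Rotation as R
np.set_printoptions(precision=4,suppress=True)
def ray(c,p):
    d=c["T"][:3,:3]@np.linalg.inv(c["mtx"])@[p[0],p[1],1.];return c["T"][:3,3],d
def onz(c,p,z):
    o,d=ray(c,p);return o+d*(z-o[2])/d[2]
def tri(rs):
    A=0;b=0
    for o,d in rs:
        d=d/np.linalg.norm(d);P=np.eye(3)-np.outer(d,d);A=A+P;b=b+P@o
    return np.linalg.solve(A,b)
def proj(c,X):
    q=np.linalg.inv(c["T"])@np.r_[X,1];q=c["mtx"]@q[:3];return q[:2]/q[2]
def pose():
    s=arm.observe();q=s["orientation"];return s["eef_pos"],R.from_quat([q[1],q[2],q[3],q[0]]).as_matrix(),s
E
python3 - <<'E'
from h import *
t=cv2.imread("pics/top0.png");s=cv2.imread("pics/side0.png")
f=lambda im,x,y,w,h,k:cv2.resize(im[y:y+h,x:x+w],None,fx=k,fy=k,interpolation=cv2.INTER_CUBIC)
o=np.zeros((600,800,3),np.uint8)
a=f(t,190,190,100,110,4);o[:440,:400]=a
b=f(t,360,195,133,180,3);o[:540,400:799]=b
cv2.imwrite("pics/crop1.png",o)
o=np.zeros((600,800,3),np.uint8)
a=f(s,190,230,150,190,2.5);o[:475,:375]=a
b=f(s,340,70,165,220,2.5);o[:550,385:385+412]=b
cv2.imwrite("pics/crop2.png",o)
E
```

```text
(no output)
```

View pics/crop1.png

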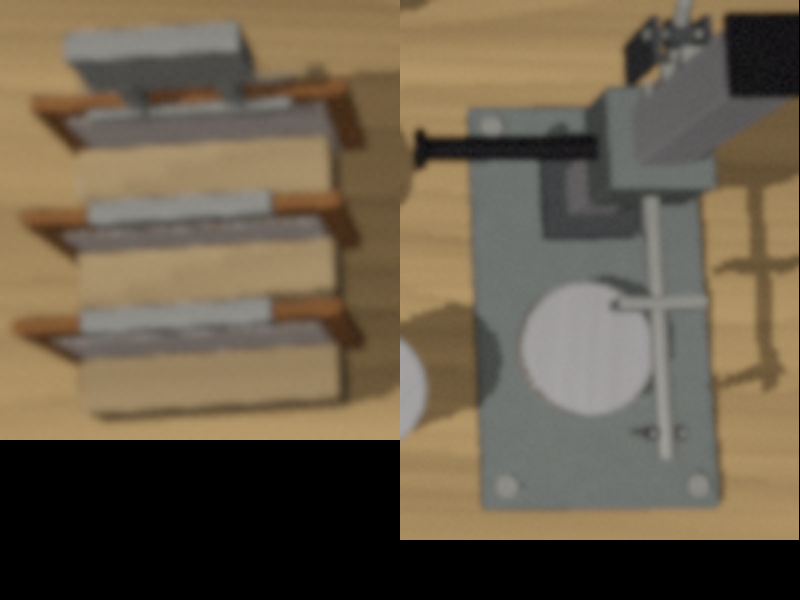

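View pics/crop2.png

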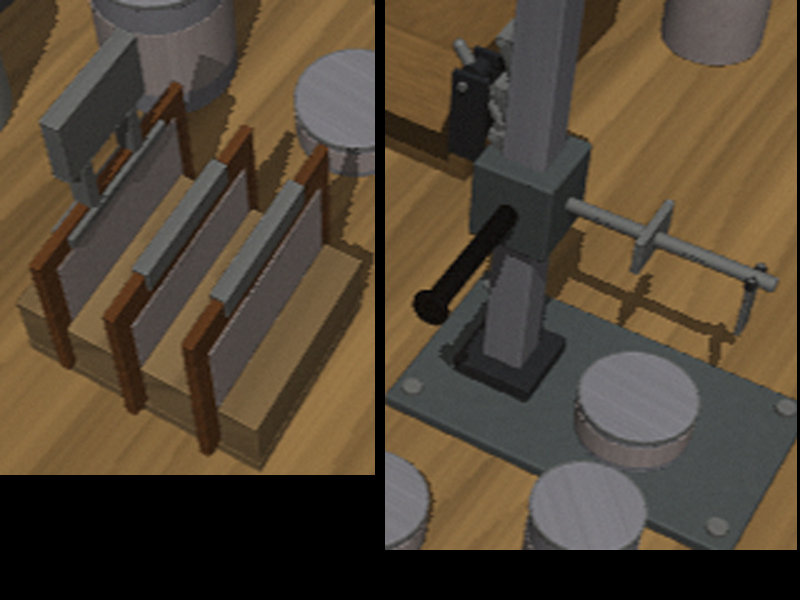

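```bash
python3 - <<'E'
from h import *
t=arm.capture("top");s=arm.capture("side")
T=lambda x,y:(x/3+360-400/3,y/3+195)
tip=tri([ray(t,T(666,457)),ray(s,(494.8,183.2))]);print("tip",tip, onz(t,T(666,457),.175))
hd=tri([ray(t,T(420,148)),ray(s,(358,192))]);print("disc",hd,onz(t,T(420,148),.175))
print("armroot",onz(t,T(651,195),.175),"hroot",onz(t,T(597,147),.175))
C=[onz(t,T(*p),.012) for p in((470,108),(482,507),(720,503))];print("base",C)
B=[onz(t,(x/4+190,y/4+190),.21) for x,y in((65,35),(240,22),(75,60),(240,50))];print("bar",B,np.mean(B,0))
for q in((45,122),(137,40),(62,130)):print(onz(s,(q[0]/2.5+190,q[1]/2.5+230),.21))
m=B[0]-B[1];print("yaw",np.arctan2(-m[0],m[1]))
# rack boards tops
E=[onz(t,(x/4+190,y/4+190),z) for x,y,z in((85,212,.141),(270,200,.141),(80,320,.125),(270,305,.125))];print(E)
for n,u,z in(("flatb",(335,250),.035),("soup",(349,323),.1),("big",(324,171),.115),("flata",(422,311),.047)):print(n,onz(t,u,z))
p,M,_=pose();print(p,M)
E
```

```text
tip [ 0.4017 -0.1752  0.1761] [ 0.401  -0.1757  0.175 ]
disc [ 0.5608 -0.0464  0.1755] [ 0.5609 -0.0464  0.175 ]
armroot [ 0.5387 -0.1716  0.175 ] hroot [ 0.5643 -0.1429  0.175 ]
base [array([ 0.6208, -0.0949,  0.012 ]), array([ 0.3648, -0.1025,  0.012 ]), array([ 0.3715, -0.2518,  0.012 ])]
bar [array([0.6205, 0.2128, 0.21  ]), array([0.6279, 0.1435, 0.21  ]), array([0.6103, 0.208 , 0.21  ]), array([0.6164, 0.1428, 0.21  ])] [0.6188 0.1768 0.21  ]
[0.6175 0.2131 0.21  ]
[0.613  0.1468 0.21  ]
[0.6073 0.212  0.21  ]
yaw 0.10688209018032971
[array([0.5621, 0.2157, 0.141 ]), array([0.5696, 0.1371, 0.141 ]), array([0.5178, 0.218 , 0.125 ]), array([0.5267, 0.1367, 0.125 ])]
flatb [0.5753 0.0014 0.035 ]
soup [ 0.4359 -0.024   0.1   ]
big [0.7066 0.0269 0.115 ]
flata [ 0.4632 -0.162   0.047 ]
[ 0.2632 -0.5665  0.2528] [[-0.0004  0.4212 -0.907 ]
 [ 0.0009 -0.907  -0.4212]
 [-1.     -0.001  -0.    ]]
```

```bash
cat >> h.py <<'E'
def down(yaw): # tool x down, tool y along world heading yaw
    y=np.array([np.cos(yaw),np.sin(yaw),0]);x=np.array([0,0,-1.]);return np.c_[x,y,np.cross(x,y)]
def plan(wps,step=50,ang=.17):
    """wps: list of (pos, yaw); prints rows from the measured pose"""
    p,M,_=pose();rows=[]
    for q,yaw in wps:
        q=np.array(q,float);rv=R.from_matrix(M.T@down(yaw)).as_rotvec()
        n=int(max(1,np.ceil(np.linalg.norm(q-p)*1000/step),np.ceil(np.linalg.norm(rv)/ang)))
        d=(q-p)/n;r=rv/n
        for i in range(n):
            rows.append(np.r_[np.round(M.T@d*1000,1),np.round(r,3)]);M=M@R.from_rotvec(r).as_matrix()
        p=q
    print(len(rows));print("["+",".join("["+",".join(f"{v:g}" for v in r)+"]" for r in rows)+"]")
E
python3 - <<'E'
from h import *
plan([((.38,-.2,.40),-.3),((.48,-.08,.38),.03),((.564,-.079,.27),.03)])
E
```

```text
16
[[-16.3,-31.5,-28.9,-0.093,-0,0],[-16.3,-28.7,-31.7,-0.093,-0,0],[-16.3,-25.6,-34.2,-0.093,-0,0],[-16.3,-22.3,-36.5,-0.093,-0,0],[-16.3,-18.8,-38.4,-0.093,-0,0],[-16.3,-15.2,-40,-0.093,-0,0],[-16.3,-11.4,-41.2,-0.093,-0,0],[-16.3,-7.5,-42.1,-0.093,-0,0],[-16.3,-3.6,-42.6,-0.093,-0,0],[5,15,-36,-0.083,0,0],[5,17.9,-34.7,-0.083,0,0],[5,20.7,-33.1,-0.083,0,0],[5,23.4,-31.3,-0.083,0,0],[36.7,28,0.5,0,0,0],[36.7,28,0.5,0,0,0],[36.7,28,0.5,0,0,0]]
```

{"fn": "drive_tool", "kwargs": {
  "motion": [
    [-16, -31, -29, -0.093, 0, 0],
    [-16, -29, -32, -0.093, 0, 0],
    [-16, -26, -34, -0.093, 0, 0],
    [-16, -22, -36, -0.093, 0, 0],
    [-16, -19, -38, -0.093, 0, 0],
    [-16, -15, -40, -0.093, 0, 0],
    [-16, -11, -41, -0.093, 0, 0],
    [-16, -8, -42, -0.093, 0, 0],
    [-16, -4, -43, -0.093, 0, 0]
  ],
  "jaw": 85
}}

```text
time_s: 1.32
eef_pos: [0.3763, -0.1896, 0.3993]
orientation: [0.425, 0.565, 0.428, -0.564]
wrist_force: [1.3, -0.4, 0.5]
grip_width: 1.0
```

```bash
python3 - <<'E'
from h import *
print(pose()[0])
plan([((.48,-.08,.37),.03),((.564,-.079,.27),.03)])
E
```

```text
[ 0.3763 -0.1896  0.3993]
7
[[7.4,17.5,-33.4,-0.077,-0.001,0],[7.4,20,-32,-0.077,-0.001,0],[7.4,22.4,-30.4,-0.077,-0.001,0],[7.4,24.6,-28.6,-0.077,-0.001,0],[33.3,28,0.5,0,-0,-0],[33.3,28,0.5,0,-0,-0],[33.3,28,0.5,0,-0,-0]]
```

{"fn": "drive_tool", "kwargs": {
  "motion": [
    [7, 18, -33, -0.077, 0, 0],
    [7, 20, -32, -0.077, 0, 0],
    [7, 22, -30, -0.077, 0, 0],
    [7, 25, -29, -0.077, 0, 0],
    [33, 28, 0, 0, 0, 0],
    [33, 28, 0, 0, 0, 0],
    [33, 28, 0, 0, 0, 0],
    [0, 0, 0, 0, 0, 0]
  ]
}}

```text
time_s: 2.33
eef_pos: [0.5706, -0.0683, 0.2721]
orientation: [0.513, 0.49, 0.511, -0.486]
wrist_force: [-1.6, 0.3, -0.3]
grip_width: 0.993
```

```bash
python3 - <<'E'
from h import *
p,M,_=pose();print(p,M)
c=arm.capture("wrist");cv2.imwrite("pics/w1.png",c["color"]);print(c["mtx"],c["mount"])
plan([((.564,-.079,.178),.03)],30)
E
```

```text
[ 0.5706 -0.0683  0.2721] [[ 0.0049  0.9988  0.0478]
 [ 0.0018  0.0478 -0.9989]
 [-1.      0.005  -0.0016]]
[[371.6483   0.     324.0896]
 [  0.     371.6483 235.2315]
 [  0.       0.       1.    ]] [[-0.0002 -0.2875  0.9578 -0.1207]
 [ 1.     -0.0003  0.0002  0.001 ]
 [ 0.0002  0.9578  0.2875 -0.0724]
 [ 0.      0.      0.      1.    ]]
4
[[23.9,-1.9,2.6,0.004,-0,-0.002],[23.9,-1.9,2.6,0.004,-0,-0.002],[23.9,-1.8,2.6,0.004,-0,-0.002],[23.9,-1.8,2.6,0.004,-0,-0.002]]
```

View pics/w1.png

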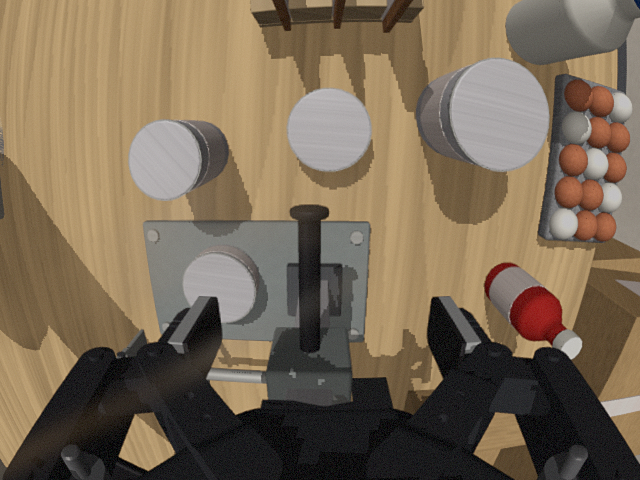

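The wrist view shows the handle at column 310, between the fingers (centre about 328). That agrees with the planned shift of −7 mm in x, so I go down.

{"fn": "drive_tool", "kwargs": {
  "motion": [
    [24, -2, 3, 0.004, 0, 0],
    [24, -2, 3, 0.004, 0, 0],
    [24, -2, 2, 0.004, 0, 0],
    [22, -1, 2, 0.004, 0, 0],
    [0, 0, 0, 0, 0, 0]
  ]
}}

```text
time_s: 3.0
eef_pos: [0.5647, -0.08, 0.1853]
orientation: [0.512, 0.496, 0.503, -0.488]
wrist_force: [0.8, 0.0, 1.1]
grip_width: 0.996
```

{"fn": "drive_tool", "kwargs": {
  "motion": [
    [0, 0, 0, 0, 0, 0],
    [0, 0, 0, 0, 0, 0],
    [0, 0, 0, 0, 0, 0],
    [0, 0, 0, 0, 0, 0],
    [0, 0, 0, 0, 0, 0],
    [0, 0, 0, 0, 0, 0]
  ],
  "jaw": 0
}}

```text
time_s: 3.75
eef_pos: [0.562, -0.0804, 0.1902]
orientation: [0.511, 0.495, 0.504, -0.489]
wrist_force: [2.1, -0.3, -2.1]
grip_width: 0.13
```

{"fn": "drive_tool", "kwargs": {
  "motion": [
    [0, 0, 0, 0, 0, 0],
    [-5, 0, 0, 0, 0, 0],
    [-5, 0, 0, 0, 0, 0]
  ]
}}

```text
time_s: 4.12
eef_pos: [0.562, -0.0804, 0.1992]
orientation: [0.511, 0.494, 0.505, -0.489]
wrist_force: [3.7, -0.6, -7.7]
grip_width: 0.133
```

{"fn": "drive_tool", "kwargs": {
  "motion": [
    [-6, 0, 0, 0, 0, 0],
    [-6, 0, 0, 0, 0, 0],
    [-6, 0, 0, 0, 0, 0],
    [-6, 0, 0, 0, 0, 0],
    [-4, 0, 0, 0, 0, 0],
    [-3, 0, 0, 0, 0, 0]
  ]
}}

```text
time_s: 4.88
eef_pos: [0.562, -0.0804, 0.2321]
orientation: [0.512, 0.495, 0.504, -0.489]
wrist_force: [3.9, -1.0, -7.6]
grip_width: 0.136
```

```bash
python3 - <<'E'
from h import *
a=cv2.imread("pics/side0.png");c=arm.capture("side");b=c["color"];cv2.imwrite("pics/side1.png",b)
# track the arm tip and predicted tip
print(proj(c,[.4017,-.1752,.176]),proj(c,[.4017,-.1752,.216]))
g=lambda i:i[60:290,340:510]
o=np.hstack([cv2.resize(g(i),None,fx=2.2,fy=2.2) for i in(a,b)]);cv2.imwrite("pics/cmp1.png",o)
# template match of the tip region: vertical shift
t=a[170:205,470:505];m=cv2.matchTemplate(b[100:220,440:540],t,cv2.TM_CCOEFF_NORMED);print(cv2.minMaxLoc(m))
E
```

```text
[495.2404 183.2773] [501.2691 163.4256]
(-0.3557886481285095, 0.4425460994243622, (45, 24), (18, 80))
```

View pics/cmp1.png

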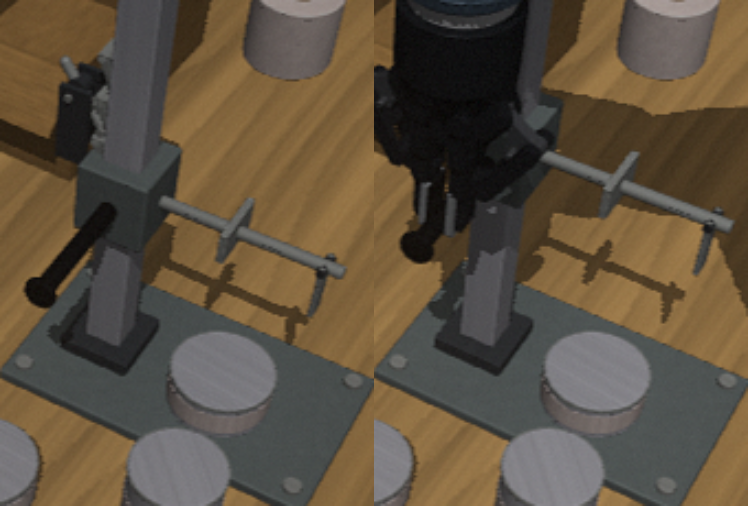

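The tip has moved to (501.4,162.7), a rise of about 41 mm. That is past the 35 mm notch and well short of the next one at 70 mm, so I release and retreat.

{"fn": "drive_tool", "kwargs": {
  "motion": [
    [2, 0, 0, 0, 0, 0],
    [2, 0, 0, 0, 0, 0],
    [2, 0, 0, 0, 0, 0],
    [2, 0, 0, 0, 0, 0],
    [0, 0, 0, 0, 0, 0]
  ]
}}

```text
time_s: 5.55
eef_pos: [0.562, -0.0804, 0.2251]
orientation: [0.512, 0.495, 0.504, -0.489]
wrist_force: [0.3, -0.3, -1.3]
grip_width: 0.134
```

{"fn": "drive_tool", "kwargs": {
  "motion": [
    [0, 0, 0, 0, 0, 0],
    [0, 0, 0, 0, 0, 0],
    [0, 0, 0, 0, 0, 0],
    [0, 0, 0, 0, 0, 0],
    [-25, 0, 0, 0, 0, 0],
    [-40, 0, 0, 0, 0, 0],
    [-40, 0, 0, 0, 0, 0],
    [-30, 0, 0, 0, 0, 0]
  ],
  "jaw": 85
}}

```text
time_s: 6.55
eef_pos: [0.5585, -0.0798, 0.3613]
orientation: [0.509, 0.493, 0.506, -0.491]
wrist_force: [0.9, 1.5, 0.5]
grip_width: 0.997
```

```bash
python3 - <<'E'
from h import *
c=arm.capture("side");b=c["color"];cv2.imwrite("pics/side2.png",b)
for z in(.175,.21,.245):print(z,proj(c,[.4017,-.1752,z]),proj(c,[.561,-.0464,z]))
cv2.imwrite("pics/c3.png",cv2.resize(b[60:290,340:510],None,fx=2.5,fy=2.5))
plan([((.50,.0,.40),.06),((.619,.177,.33),.09)],50)
E
```

```text
0.175 [495.095  183.7559] [357.8968 192.16  ]
0.21 [500.3373 166.494 ] [358.8509 175.0168]
0.245 [505.9185 148.1159] [359.8673 156.7556]
8
[[-11.8,-19,-27.3,-0.009,0.001,-0.004],[-11.7,-18.8,-27.5,-0.009,0.001,-0.004],[-11.6,-18.6,-27.6,-0.009,0.001,-0.004],[14,25.9,-33.9,-0.006,0,-0],[14,26.1,-33.8,-0.006,0,-0],[14,26.3,-33.6,-0.006,0,-0],[14,26.5,-33.4,-0.006,0,-0],[14,26.7,-33.3,-0.006,0,-0]]
```

View pics/c3.png

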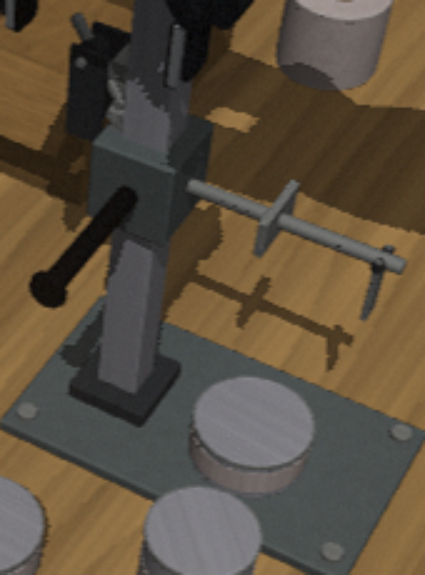

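The tip is at (500.8,166.4) against a predicted (500.3,166.5) for z = 0.21. The hanger has caught one notch up and the flap is hanging. Next is the board.

{"fn": "drive_tool", "kwargs": {
  "motion": [
    [-12, -19, -27, -0.01, 0, -0.004],
    [-12, -19, -27, -0.01, 0, -0.004],
    [-12, -19, -28, -0.01, 0, -0.004],
    [14, 26, -34, -0.006, 0, 0],
    [14, 26, -34, -0.006, 0, 0],
    [14, 26, -34, -0.006, 0, 0],
    [14, 26, -33, -0.006, 0, 0],
    [14, 27, -33, -0.006, 0, 0],
    [0, 0, 0, 0, 0, 0]
  ]
}}

```text
time_s: 7.72
eef_pos: [0.6198, 0.184, 0.3314]
orientation: [0.524, 0.477, 0.52, -0.476]
wrist_force: [0.6, -0.8, 0.3]
grip_width: 0.994
```

```bash
python3 - <<'E'
from h import *
p,M,_=pose();print(p)
c=arm.capture("wrist");b=c["color"]
def wproj(X):
    q=M.T@(X-p);A=c["mount"];q=A[:3,:3].T@(q-A[:3,3]);f=c["mtx"][0,0]
    th=np.arctan2(np.hypot(q[0],q[1]),q[2]);u=q[:2]/np.hypot(q[0],q[1]);return c["mtx"][:2,2]+f*th*u
ya=.10;C=np.array([.618,.177,.21]);X=np.array([np.cos(ya),np.sin(ya),0]);Y=np.array([-np.sin(ya),np.cos(ya),0])
for a,d in((-1,-1),(-1,1),(1,1),(1,-1)):
    u=wproj(C+X*.006*a+Y*.035*d);print(u);cv2.circle(b,tuple(np.int32(np.round(u))),2,(0,0,255),-1)
cv2.imwrite("pics/w2.png",b)
plan([((.618,.177,.20),.10)],30)
E
```

```text
[0.6198 0.184  0.3314]
[310.4201 290.2356]
[308.301  193.5837]
[326.4651 193.3835]
[327.1411 290.0872]
5
[[26.4,-0.5,1.1,-0.002,0.001,-0.001],[26.4,-0.5,1.1,-0.002,0.001,-0.001],[26.4,-0.5,1.1,-0.002,0.001,-0.001],[26.4,-0.4,1.1,-0.002,0.001,-0.001],[26.4,-0.4,1.1,-0.002,0.001,-0.001]]
```

View pics/w2.png

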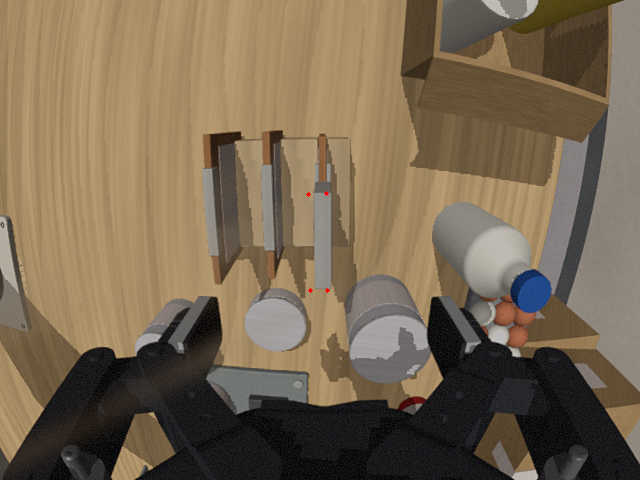

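The bar spans columns 314–330, against 309–327 predicted, so it sits about 2.5 mm further in +x. Its yaw of 0.10 fits.

{"fn": "drive_tool", "kwargs": {
  "motion": [
    [26, 0, 1, -0.002, 0, 0],
    [26, 0, 1, -0.002, 0, 0],
    [26, 0, 1, -0.002, 0, 0],
    [26, 0, 2, -0.002, 0, 0],
    [26, 0, 2, -0.002, 0, 0],
    [0, 0, 0, 0, 0, 0]
  ]
}}

```text
time_s: 8.52
eef_pos: [0.6197, 0.1697, 0.2033]
orientation: [0.527, 0.477, 0.52, -0.474]
wrist_force: [0.9, -0.5, 0.3]
grip_width: 0.992
```

```bash
python3 - <<'E'
from h import *
p,M,_=pose();print(p,M[:,1]);plan([((.6205,.177,.200),.10)],30)
E
```

```text
[0.6197 0.1697 0.2033] [0.9953 0.0962 0.0096]
1
[[3.3,1.5,-7.2,-0.004,0.004,-0.01]]
```

{"fn": "drive_tool", "kwargs": {
  "motion": [
    [3, 1.5, -7, -0.004, 0.004, -0.01],
    [2, 0, 0, 0, 0, 0]
  ]
}}

```text
time_s: 8.78
eef_pos: [0.6217, 0.1769, 0.2011]
orientation: [0.525, 0.476, 0.524, -0.473]
wrist_force: [0.2, 0.5, -0.2]
grip_width: 0.996
```

{"fn": "drive_tool", "kwargs": {
  "motion": [
    [1, 0, 0, 0, 0, 0],
    [0, 0, 0, 0, 0, 0],
    [0, 0, 0, 0, 0, 0],
    [0, 0, 0, 0, 0, 0],
    [0, 0, 0, 0, 0, 0],
    [0, 0, 0, 0, 0, 0],
    [0, 0, 0, 0, 0, 0]
  ],
  "jaw": 0
}}

```text
time_s: 9.65
eef_pos: [0.6219, 0.1773, 0.2021]
orientation: [0.525, 0.476, 0.524, -0.473]
wrist_force: [-0.5, -0.3, 1.0]
grip_width: 0.133
```

```bash
python3 - <<'E'
from h import *
p,M,_=pose();print(p,M)
E
```

```text
[0.6219 0.1773 0.2021] [[ 0.0041  0.995   0.0996]
 [ 0.0022  0.0996 -0.995 ]
 [-1.      0.0043 -0.0018]]
```

{"fn": "drive_tool", "kwargs": {
  "motion": [
    [-10, 0, 0, 0, 0, 0],
    [-20, 0, 0, 0, 0, 0],
    [-30, 0, 0, 0, 0, 0],
    [-30, 0, 0, 0, 0, 0],
    [-30, 0, 0, 0, 0, 0],
    [-30, 0, 0, 0, 0, 0],
    [-20, 0, 0, 0, 0, 0],
    [0, 0, 0, 0, 0, 0]
  ]
}}

```text
time_s: 10.65
eef_pos: [0.6213, 0.1767, 0.3844]
orientation: [0.526, 0.477, 0.523, -0.471]
wrist_force: [0.2, -1.0, -3.7]
grip_width: 0.13
```

```bash
python3 - <<'E'
from h import *
cv2.imwrite("pics/side3.png",arm.capture("side")["color"])
plan([((.36,.03,.38),.05),((.345,-.177,.37),.03)],40)
E
```

```text
14
[[0.1,-34.3,15,0.006,-0,-0.001],[0.2,-34.2,15.2,0.006,-0,-0.001],[0.2,-34.1,15.4,0.006,-0,-0.001],[0.2,-34,15.6,0.006,-0,-0.001],[0.3,-33.9,15.8,0.006,-0,-0.001],[0.3,-33.8,16,0.006,-0,-0.001],[0.3,-33.7,16.2,0.006,-0,-0.001],[0.4,-33.6,16.5,0.006,-0,-0.001],[1.7,-4.2,34.3,0.003,0,-0],[1.7,-4.1,34.3,0.003,0,-0],[1.7,-4,34.4,0.003,0,-0],[1.7,-3.9,34.4,0.003,0,-0],[1.7,-3.8,34.4,0.003,0,-0],[1.7,-3.6,34.4,0.003,0,-0]]
```

View pics/side3.png

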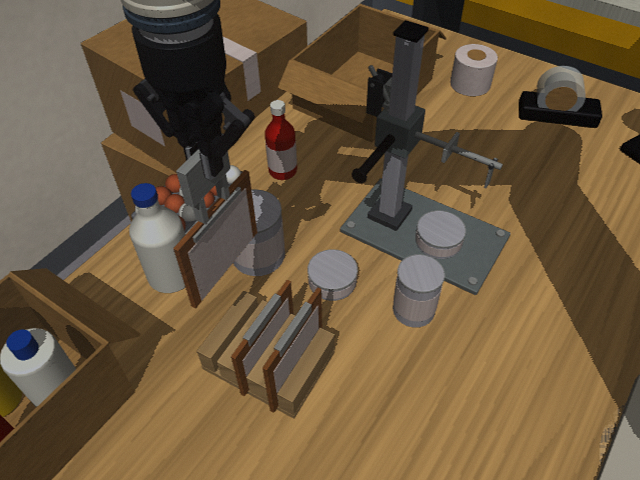

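The board is out of the rack, hanging upright in the gripper (top bar at about (205,185)). The other boards and the tins are unmoved. I carry it around in front of the arm tip.

{"fn": "drive_tool", "kwargs": {
  "motion": [
    [0, -34, 15, 0.006, 0, 0],
    [0, -34, 15, 0.006, 0, 0],
    [0, -34, 15, 0.006, 0, 0],
    [0, -34, 16, 0.006, 0, 0],
    [0, -34, 16, 0.006, 0, 0],
    [0, -34, 16, 0.006, 0, 0],
    [0, -34, 16, 0.006, 0, 0],
    [0, -34, 16, 0.006, 0, 0]
  ]
}}

```text
time_s: 11.7
eef_pos: [0.3479, 0.0263, 0.3732]
orientation: [0.511, 0.485, 0.515, -0.489]
wrist_force: [0.6, -0.0, -3.1]
grip_width: 0.131
```

{"fn": "drive_tool", "kwargs": {
  "motion": [
    [2, -4, 34, 0.003, 0, 0],
    [2, -4, 34, 0.003, 0, 0],
    [2, -4, 34, 0.003, 0, 0],
    [2, -4, 34, 0.003, 0, 0],
    [2, -4, 34, 0.003, 0, 0],
    [2, -4, 34, 0.003, 0, 0],
    [0, 0, 0, 0, 0, 0]
  ]
}}

```text
time_s: 12.58
eef_pos: [0.3255, -0.1839, 0.3559]
orientation: [0.505, 0.488, 0.513, -0.494]
wrist_force: [-0.2, 0.5, -2.9]
grip_width: 0.132
```

```bash
python3 - <<'E'
from h import *
p,M,_=pose();print(p,M[:,1])
plan([((.350,-.177,.262),.03)],30)
E
```

```text
[ 0.3255 -0.1839  0.3559] [ 0.9993  0.0345 -0.0138]
4
[[23.4,6.5,-1.5,0.001,-0.001,0.003],[23.4,6.4,-1.5,0.001,-0.001,0.003],[23.4,6.3,-1.5,0.001,-0.001,0.003],[23.5,6.3,-1.5,0.001,-0.001,0.003]]
```

{"fn": "drive_tool", "kwargs": {
  "motion": [
    [24, 6, -1.5, 0.001, 0, 0.003],
    [24, 6, -1.5, 0.001, 0, 0.003],
    [24, 6, -1.5, 0.001, 0, 0.003],
    [23, 6, -1.5, 0.001, 0, 0.003],
    [0, 0, 0, 0, 0, 0]
  ]
}}

```text
time_s: 13.2
eef_pos: [0.3467, -0.1731, 0.2562]
orientation: [0.505, 0.493, 0.51, -0.492]
wrist_force: [-0.0, 0.1, -2.4]
grip_width: 0.129
```

```bash
python3 - <<'E'
from h import *
p,M,_=pose();print(p,M)
t=arm.capture("top");s=arm.capture("side")
print(proj(t,p),proj(s,p),proj(t,p-[0,0,.06]),proj(s,p-[0,0,.06]))
f=lambda im,x,y,w,h,k:cv2.resize(im[y:y+h,x:x+w],None,fx=k,fy=k,interpolation=cv2.INTER_CUBIC)
o=np.zeros((480,800,3),np.uint8)
o[:480,:390]=f(t["color"],370,250,130,160,3);o[:480,400:790]=f(s["color"],440,110,130,160,3)
cv2.imwrite("pics/c5.png",o)
E
```

```text
[ 0.3467 -0.1731  0.2562] [[-0.0051  0.9995  0.03  ]
 [ 0.0058  0.03   -0.9995]
 [-1.     -0.0049 -0.0059]]
[463.6762 389.5041] [545.6639 158.0077] [451.784  385.0844] [533.808  189.3911]
```

View pics/c5.png

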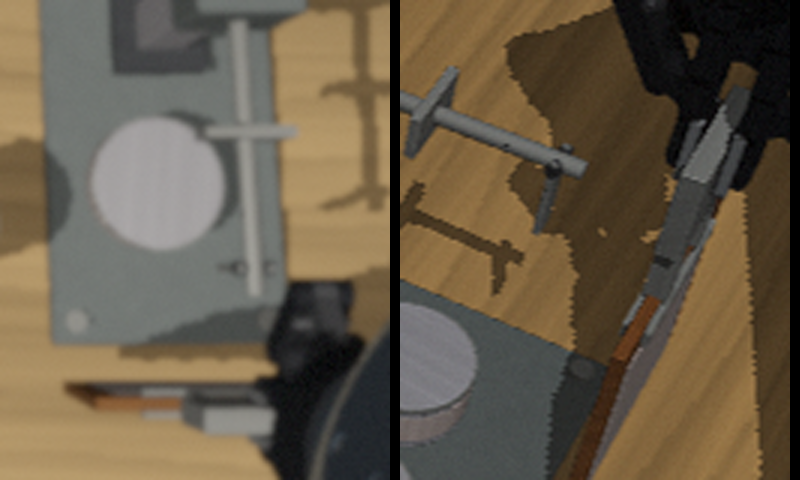

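```bash
python3 - <<'E'
from h import *
t=arm.capture("top")
P=lambda x,y:(x/3+370,y/3+250)
print(onz(t,P(184,406),.264),onz(t,P(68,385),.179),onz(t,P(144,390),.179))
plan([((.362,-.1765,.262),.03)],30)
E
```

```text
[ 0.3516 -0.1272  0.264 ] [ 0.3524 -0.0875  0.179 ] [ 0.3511 -0.1263  0.179 ]
1
[[-3.6,13.9,2.5,-0.001,-0.003,0]]
```

The bright top face of the bar begins at crop x≈206 (the darker area at 184 is the front face below it). The board is therefore centred on the TCP within a few mm, as in the grasp. I thread it on in short strokes.

{"fn": "drive_tool", "kwargs": {
  "motion": [
    [-6, 14, 2.5, -0.001, -0.003, 0],
    [0, 15, 0, 0, 0, 0],
    [0, 10, 0, 0, 0, 0]
  ]
}}

```text
time_s: 13.72
eef_pos: [0.3907, -0.1766, 0.2674]
orientation: [0.509, 0.493, 0.506, -0.492]
wrist_force: [0.4, 0.7, -3.6]
grip_width: 0.133
```

```bash
python3 - <<'E'
from h import *
p,M,_=pose();print(p,M[:,1]);e=p-[0,0,.0596];tip=np.array([.4017,-.1752,.21])
A=np.array([[1,.03,0],[-.03,1,0],[0,0,1]])
print("eye rel pivot",A@(e-tip)+[-.013,0,0])
plan([((.440,-.1740,.262),.03),((.469,-.1732,.262),.03)],15)
E
```

```text
[ 0.3907 -0.1766  0.2674] [0.9996 0.0296 0.0044]
eye rel pivot [-0.024  -0.0011 -0.0022]
6
[[1.4,12.3,-0.3,-0,0.001,-0.001],[1.4,12.3,-0.3,-0,0.001,-0.001],[1.4,12.3,-0.3,-0,0.001,-0.001],[1.4,12.3,-0.3,-0,0.001,-0.001],[0,14.5,0,0,-0,0],[0,14.5,0,0,-0,0]]
```

{"fn": "drive_tool", "kwargs": {
  "motion": [
    [5, 4, 0, 0, 0, 0],
    [1, 12, 0, 0, 0, 0],
    [0, 12, 0, 0, 0, 0],
    [0, 12, 0, 0, 0, 0]
  ]
}}

```text
time_s: 14.22
eef_pos: [0.4334, -0.1751, 0.2606]
orientation: [0.509, 0.493, 0.506, -0.492]
wrist_force: [-0.1, -0.5, -3.7]
grip_width: 0.134
```

```bash
cat >> h.py <<'E'
def eye():
    p,M,s=pose();A=np.array([[1,.03,0],[-.03,1,0],[0,0,1]])
    print(p,M[:,1],"eye rel pivot mm",1000*(A@(p-[0,0,.0596]-[.4017,-.1752,.21])+[-.013,0,0]),s["wrist_force"])
E
python3 - <<'E'
from h import *
eye()
t=arm.capture("top");s=arm.capture("side")
f=lambda im,x,y,w,h,k:cv2.resize(im[y:y+h,x:x+w],None,fx=k,fy=k,interpolation=cv2.INTER_CUBIC)
o=np.zeros((480,800,3),np.uint8)
o[:480,:390]=f(t["color"],370,250,130,160,3);o[:480,400:790]=f(s["color"],440,110,130,160,3)
cv2.imwrite("pics/c6.png",o)
E
```

```text
[ 0.4334 -0.1751  0.2606] [0.9995 0.0298 0.0032] eye rel pivot mm [18.7193 -0.8553 -8.9544] [-0.0867 -0.5368 -3.666 ]
```

View pics/c6.png

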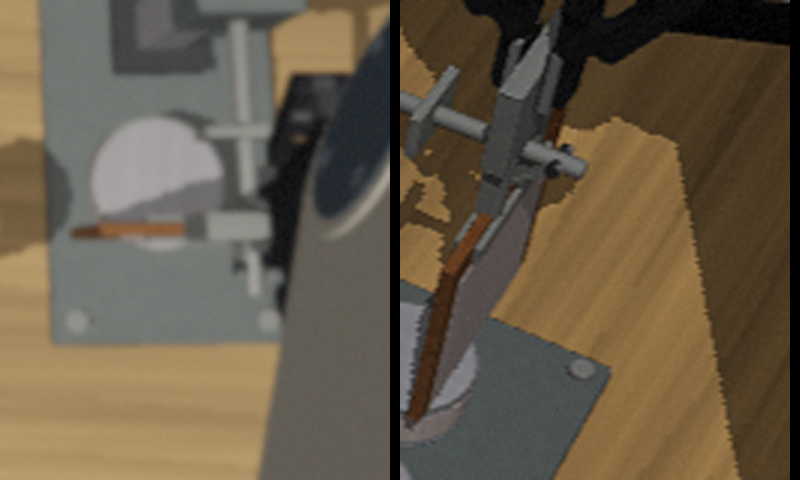

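The loop is on the arm, with the tip sticking out at (580,165) in the crop and no extra force. I push on to about 53 mm.

{"fn": "drive_tool", "kwargs": {
  "motion": [
    [-1, 12, 0, 0, 0, 0],
    [0, 12, 0, 0, 0, 0],
    [0, 9, 0, 0, 0, 0],
    [0, 0, 0, 0, 0, 0]
  ]
}}

```text
time_s: 14.82
eef_pos: [0.4695, -0.1742, 0.2621]
orientation: [0.509, 0.493, 0.506, -0.492]
wrist_force: [0.4, 0.6, -3.8]
grip_width: 0.129
```

```bash
python3 -c "
from h import *
eye()"
```

```text
[ 0.4695 -0.1742  0.2621] [0.9995 0.0304 0.0045] eye rel pivot mm [54.8627 -1.0386 -7.4905] [ 0.4321  0.5736 -3.8168]
```

Now I lower it onto the arm in small steps, watching the force.

{"fn": "drive_tool", "kwargs": {
  "motion": [
    [2, 0, 0, 0, 0, 0],
    [2, 0, 0, 0, 0, 0],
    [0, 0, 0, 0, 0, 0]
  ]
}}

```text
time_s: 15.2
eef_pos: [0.4686, -0.1741, 0.2575]
orientation: [0.509, 0.493, 0.506, -0.492]
wrist_force: [-0.7, 0.4, -3.4]
grip_width: 0.129
```

{"fn": "drive_tool", "kwargs": {
  "motion": [
    [1.5, 0, 0, 0, 0, 0],
    [0, 0, 0, 0, 0, 0]
  ]
}}

```text
time_s: 15.45
eef_pos: [0.4687, -0.1742, 0.2565]
orientation: [0.509, 0.493, 0.506, -0.492]
wrist_force: [-0.0, 0.1, -0.7]
grip_width: 0.122
```

```bash
python3 - <<'E'
from h import *
eye()
s=arm.capture("side")["color"];cv2.imwrite("pics/c7.png",cv2.resize(s[90:250,420:560],None,fx=3.5,fy=3.5,interpolation=cv2.INTER_CUBIC))
E
```

```text
[ 0.4687 -0.1742  0.2565] [0.9995 0.03   0.004 ] eye rel pivot mm [ 54.0456  -0.9712 -13.0523] [-0.0371  0.0737 -0.6755]
```

View pics/c7.png

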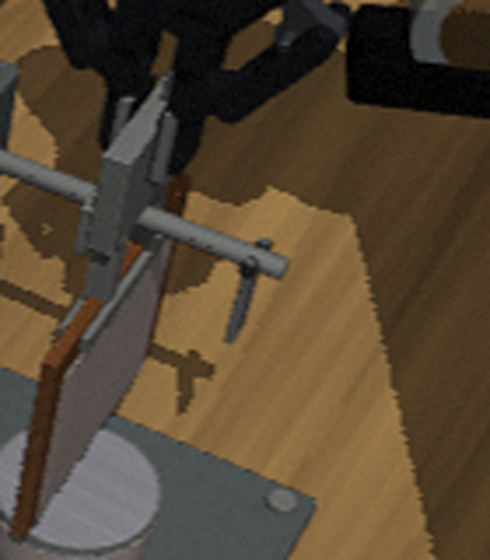

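The flap hangs straight down behind the board at (240,300) and the arm carries the weight (wrist force about 0). I release and withdraw upwards.

{"fn": "drive_tool", "kwargs": {
  "motion": [
    [0, 0, 0, 0, 0, 0],
    [0, 0, 0, 0, 0, 0],
    [0, 0, 0, 0, 0, 0],
    [0, 0, 0, 0, 0, 0],
    [-10, 0, 0, 0, 0, 0],
    [-25, 0, 0, 0, 0, 0],
    [-40, 0, 0, 0, 0, 0],
    [-40, 0, 0, 0, 0, 0],
    [-30, 0, 0, 0, 0, 0]
  ],
  "jaw": 45
}}

```text
time_s: 16.62
eef_pos: [0.4676, -0.1737, 0.4068]
orientation: [0.509, 0.493, 0.506, -0.492]
wrist_force: [0.5, -0.0, -0.3]
grip_width: 0.524
```

{"fn": "drive_tool", "kwargs": {
  "motion": [
    [-10, -20, 0, 0, 0, 0],
    [-10, -30, 0, 0, 0, 0],
    [0, -30, 0, 0, 0, 0],
    [0, 0, 0, 0, 0, 0],
    [0, 0, 0, 0, 0, 0],
    [0, 0, 0, 0, 0, 0],
    [0, 0, 0, 0, 0, 0],
    [0, 0, 0, 0, 0, 0]
  ]
}}

```text
time_s: 17.62
eef_pos: [0.3884, -0.1764, 0.4337]
orientation: [0.512, 0.494, 0.503, -0.491]
wrist_force: [-0.1, -0.1, 0.2]
grip_width: 0.531
```

```bash
python3 - <<'E'
from h import *
import time
p,M,s0=pose();print(p,s0["wrist_force"],s0["grip_width"])
s=arm.capture("side");old=cv2.imread("pics/side0.png");now=s["color"];cv2.imwrite("pics/end.png",now)
# expected corners of hanging board (eye at 54mm): brown panel ends, colour mask
hsv=cv2.cvtColor(now,cv2.COLOR_BGR2HSV);roi=hsv[100:300,420:560]
m=cv2.inRange(roi,(3,140,60),(11,255,200));n,l,st,ce=cv2.connectedComponentsWithStats(m)
for i in range(1,n):
    if st[i,4]>30:print("brown",st[i,:4]+[420,100,0,0],st[i,4])
c7=cv2.imread("pics/c7.png");c7=cv2.resize(c7,(140,160),interpolation=cv2.INTER_AREA);d=now[90:250,420:560]
for n_,(x0,y0,w,h) in dict(flap=(58,65,28,36),bar_panel=(5,30,50,125)).items():
    t=c7[y0+4:y0+h-4,x0+4:x0+w-4];r=cv2.matchTemplate(d[y0-0:y0+h,x0:x0+w],t,cv2.TM_CCOEFF_NORMED);print(n_,cv2.minMaxLoc(r)[1],np.array(cv2.minMaxLoc(r)[3])-4)
a=now.copy();b=arm.capture("side")["color"];print("still diff",np.abs(a.astype(int)-b).max())
E
```

```text
[ 0.3884 -0.1764  0.4337] [-0.1382 -0.1026  0.2275] 0.5310285439794319
flap 0.9891253113746643 [0 0]
bar_panel 0.8218203783035278 [0 0]
still diff 58
```

{"fn": "drive_tool", "kwargs": {
  "motion": [
    [0, 0, 0, 0, 0, 0],
    [0, 0, 0, 0, 0, 0],
    [0, 0, 0, 0, 0, 0],
    [0, 0, 0, 0, 0, 0],
    [0, 0, 0, 0, 0, 0],
    [0, 0, 0, 0, 0, 0],
    [0, 0, 0, 0, 0, 0],
    [0, 0, 0, 0, 0, 0],
    [0, 0, 0, 0, 0, 0],
    [0, 0, 0, 0, 0, 0]
  ]
}}

```text
time_s: 18.98
eef_pos: [0.3883, -0.1764, 0.4336]
orientation: [0.512, 0.494, 0.503, -0.491]
wrist_force: [0.0, -0.3, -0.3]
grip_width: 0.528
```

```bash
python3 - <<'E'
from h import *
a=cv2.imread("pics/end.png");b=arm.capture("side")["color"];c=arm.capture("side")["color"]
g=lambda i:cv2.GaussianBlur(i,(5,5),0)[120:260,420:520].astype(int)
print("board roi diff 1.3s / 0.05s",np.abs(g(a)-g(b)).max(),np.abs(g(b)-g(c)).max())
o=cv2.imread("pics/side0.png")
for n,(x,y,w,h) in dict(flata=(412,205,60,55),flatb=(303,248,60,55),soup=(393,250,56,80),big=(220,190,70,85),plains=(230,275,105,140)).items():
    r=cv2.matchTemplate(b[y-6:y+h+6,x-6:x+w+6],o[y:y+h,x:x+w],cv2.TM_CCOEFF_NORMED);_,v,_,l=cv2.minMaxLoc(r);print(n,round(v,2),np.array(l)-6)
E
```

```text
board roi diff 1.3s / 0.05s 9 3
flata 0.58 [0 0]
flatb 1.0 [0 0]
soup 1.0 [0 0]
big 0.86 [0 0]
plains 0.86 [0 0]
```

The board is at rest, and neither the tins nor the other boards have shifted. I hand in.

```bash
python3 -c "
from rig import arm
print(arm.hand_in())"
```

```text
the job is handed in; nothing more can be done
None
```

I raised the hanger one notch and let go, then hung the loop board on the arm past the flap. I handed in at about 19 s of the 61 s allowed; the hand-in gave no verdict.

- **Hanger:** after the release, the arm tip in the side picture matched a height of 0.21 m to within half a pixel. That is the 0.070 m notch. I did not measure the height again after hanging the board.
- **Board:** with the board on the arm, before I let go, I worked out the loop centre from the gripper's position. It was about 54 mm past the flap pivot, 1 mm to the side and 13 mm below the arm axis. The wrist force had dropped to about zero, so the arm was carrying the weight.
- **Flap and release:** the last picture I viewed showed the flap hanging straight down behind the board. After release, image matching found no shift of flap or board, and the board was still over the last 1.3 s. The robot was withdrawn above it, touching nothing.
- **Tins and other boards:** image matching found no shift in any of them. The match was weak for the flat tin under the arm (0.58), because the hung board partly hides it. It was 0.86 for the big tin and for the plain boards, where the loop board has gone from the view. I had used my 12 views, so I did not check these by eye at the end.

The gripper read about 11 mm open on both the 14 mm handle and the 12 mm bar. Both grips held, so I did not look into why.

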